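# Hang the tool caddy at the potter's bench

## Task

Take the S-hook from the low wooden rest and hang it by its upper curl on the tall steel stand's bar, lowering it gently and sliding it lightly along the bar until it drops into the bar's one groove; let go of it there. Then hang the small metal caddy upright by its wire bail from the hook's lower curl and let it hang still, with the hook still in the groove. Never push anything against the stand, or the caddy against the hook, with more than 25 N, and leave the pots and tools lying about undisturbed.

Things in the scene. Friction and masses are not known exactly. Their poses are not given: they have to be found in the camera images.
- hook: dark steel S-hook of 8 mm wire in its x-z plane, 0.12 kg, z up when hanging; it swings freely. Origin: centre of the upper curl. Both curls: half circles of 20 mm radius to the wire's centre (16 inside). Upper curl opens downward, its tip at x +20 ends 10 mm below the origin. The shank runs (x, z): (-20, 0), (-20, -32), (20, -63), (20, -95) mm.
- hook_low (a point): centre of the hook's lower curl, 95 mm below the hook's origin. This curl opens upward; its free tip at x -20 mm ends 10 mm above this point. The caddy's bail lying in it has its centreline 13 mm below this point.
- hook_tab (a point): a point in the flat thumb tab on the hook's crown, 45 mm above the hook's origin. The tab is 16 mm in x, 10 mm thick in y, from 24 to 54 mm above the hook's origin. Grasp it from above across its 10 mm, fingertips not below 24 mm over the hook's origin (a bar lies below).
- rest: fixed low wooden rest where the hook starts, x as its x; base 110 x 130 mm; origin on the table under its middle. Its steel bar, 12 mm thick, runs along y at 165 mm height between posts 100 mm apart; two collars 18 mm across keep the hook at mid-length. To take it off, lift the hook 35 mm, then draw it off to -x.
- stand: fixed tall steel stand: posts at y -135 and +135 mm, 18 mm thick, feet 8 mm high; a steel bar 18 mm thick along y at 275 mm height, 380 mm long, clamped in the posts, overhangs them. Nothing stands above the bar. Origin on the table midway between the posts, x away from the robot. The bar has one groove all round: 12 mm wide, square shoulders, neck 11 mm thick, so a hook sinks 3.5 mm.
- stand_bar (a point): point on the bar's axis midway between the posts, NOT at the groove: the bar is clamped elsewhere each time and its groove lies anywhere within 35 mm of this point, either way along y; its place is not measured, so look or feel for it. The hook's origin is 7 mm below this height when riding on the full bar, 10.5 mm when in the groove. Axes as the stand.
- caddy: small rigid open tool caddy of sheet metal, 80 x 80 x 50 mm high, walls 3 mm, 0.18 to 0.35 kg, standing on the table. Origin: centre of its underside. A stiff wire bail, 6 mm thick, that does not fold stands over it in its y-z plane: legs at y -38 and +38 mm rise to 76 mm, then slope in to a flat crown 18 mm long in y, 108 mm above the underside.
- caddy_grip (a point): middle of the caddy's wooden grip, which sticks out from its front wall (x -40 to -90 mm from the caddy's origin), 12 mm thick in y, from 26 to 50 mm above the underside. This point is 68 mm in front (-x) of the origin and 38 mm above the underside. Pinch it from above across its 12 mm.
- caddy_bail (a point): middle of the bail's crown on the wire's centreline, 108 mm above the underside, 3 mm in front (-x) of the caddy's origin; hung at this point the caddy hangs level.
- cup: bystander: white cup 76 mm across, 75 mm high, origin under its centre
- bowl: bystander: grey bowl 130 mm across, 55 mm high, origin under its centre
- jar: bystander: brown jar 72 mm across, 90 mm high, origin under its centre
- brush: bystander: brush lying on the table between the task's things, along its x
- rib: bystander: flat wooden rib 100 x 50 x 8 mm lying under the stand's bar
- bat: bystander: small wooden board 100 x 100 x 12 mm
- dish: bystander: low white dish 110 mm across, 22 mm high

How it is judged:
On the way:
1. the S-hook hangs by its upper curl in the groove of the stand's bar and is let go of, before the caddy is hung on it (z of hook in the frame of stand_bar between -0.014 and -0.0088 m and x of hook in the frame of stand_bar between -0.009 and 0.009 m and y of hook in the frame of stand_bar between -0.06 and 0.06 m and contact force between each of the fingers, caddy and hook below 0.05 N), for 0.2 s.
At the end, for the whole second after the job is handed in: Hook in the bar's groove: upper curl's centre 8.8-14 mm below the bar's axis, within 9 mm sideways, 60 mm of mid-span. Caddy's weight on the lower curl by its bail (crown within 22 mm of the curl's centre), off the table, upright within 0.3 rad; both at rest (under 0.06 m/s) (z of hook in the frame of stand_bar between -0.014 and -0.0088 m and x of hook in the frame of stand_bar between -0.009 and 0.009 m and y of hook in the frame of stand_bar between -0.06 and 0.06 m and distance between caddy_bail and hook_low below 0.022 m and contact force between caddy and hook above 0.9 N and angle between caddy's own z axis and vertical below 0.3 rad and height (world z) of caddy above 0.025 m and linear speed of each of caddy, hook below 0.06 m/s); the robot touches nothing.
It fails at once if the hook is pressed against the stand with more than 25 N (contact force between hook and stand above 25 N).
It fails at once if the hook is pressed with more than 25 N by the caddy (contact force between caddy and hook above 25 N).
It fails at once if the stand is pressed with more than 25 N by the gripper or the caddy (contact force between any of the arm, the fingers, caddy and stand above 25 N).
It fails at once if a bystander is moved by more than 30 mm (distance of any of cup, bowl, jar, brush, rib, bat, dish from where it was at the start of the episode above 0.03 m).
It also fails if it takes over 72 s, if anything falls off the work surface, if the arm or the gripper's body presses on something with over 40 N, if the wrist force passes 120 N, or if a joint passes its speed limit or range.

## Robot

A 6-joint arm with a two-finger parallel gripper is mounted at the origin on the work surface. World frame = base frame: x ahead of the robot, y to its left, z up, the work surface at z = 0. Lengths are in m, angles in rad, forces in N, time in s.
With the tool pointing down it reaches from about 0.35 to 0.775 m from the base axis. Payload 5.5 kg.
Tool frame: the origin (TCP) lies midway between the tips of the shut fingers; the grasp point (between the pads) lies 19 mm behind it; z points along the fingers, y is the line along which they close (so a half turn about z gives the same grasp; the last joint's range is limited). The gripper opens to 85 mm and grips with 20 to 120 N. Pads are 22 mm wide; open, the fingers measure 114 mm over their backs; the gripper's body (76 mm by 85 mm) begins 54 mm behind the grasp point. The pads swing forward as they close: fully open they stand 13 mm farther back than shut.
Start: joints at [1.111, 0.313, 0.046, 1.304, 0, 1.431], TCP at [0.181, 0.546, 0.231] pointing down, gripper open.
Joint ranges: [-2.76, 2.76], [-0.86, 1.69], [-1.03, 1.26], [-2.2, 2.34], [-1.47, 1.5], [-3.14, 3.14]. Speed limits (rad/s): [2.57, 2.57, 3.14, 3.14, 3.14, 3.14].

## Interface

Orientations are given as a unit quaternion [w, x, y, z].
In Python, from workcell import telemetry, imaging, env gives the robot as it stands. The module is installed in compiled form; this text tells all that it offers.
- The arm moves only by the tool step_arm, never from a script. Its argument "moves" is a list of rows, each a list of 3 entries, a list of its own where there are three numbers: the shift along the tool's x, y, z in mm, then the turn, a rotation vector about the tool's x, y, z in rad, then the finger opening in mm, from 0 to 85.4. A call has 1 to 8 rows; each row is the pose to reach, as a shift and turn from the pose commanded when the call began, along the tool's axes at that moment; what a row does not reach only later rows make up. A row lasts 1/12 s, in which the tool goes at most 41.7 mm and 7.16 degrees, less where a joint would pass 70% of its speed; a pose out of reach is approached as far as the arm can. A call with a gripper value outside its range is refused whole. The fingers move at their own pace and stop on an object; "grip_force" is the grip in N (left out, the last holds). Time passes only in rows, so rows that repeat a pose let the fingers close. It gives the time, the measured TCP pose, the force, the opening and the grip force at its end, in the units of the state.
- telemetry.get_state(): the state, without advancing time (a new reading comes with each control period).
- imaging.read_camera(name): name is "side" or "top" or "wrist"; returns the picture (420x560x3 uint8, red, green, blue); there is no depth.
- imaging.camera_params(name): a dict with "camera_matrix" (3x3 intrinsics, pixels), "D" ([k1, k2, p1, p2, k3] as OpenCV has them; the pictures are not rectified), "pose" (4x4, takes a point from camera to world coordinates). Camera axes: x right, y up, looking along -z (the intrinsics and any distortion apply to the point x, -y, -z); pixel columns grow to the right and rows downward; lengths in m; the calibration is good to about 2 mm. A picture is of the moment at which its call begins: read the wrist's pose just before it. camera_params takes no time and is no camera call; for the wrist camera it gives the pose at the moment of the call.
- env.hand_in(): hands the job in; it is judged then, once.
The state is a dict: "clock": time; "joint_pos": joint angles; "qvel": joint speeds; "tau": joint torques, N m; "tcp_pos": TCP position; "orientation": TCP orientation; "wrist_force": force on the tool from outside, world axes, zero at the start; "ft_torque": the same for the moment, N m; "finger_gap": finger opening in m; "grip_force": force on a finger pad.
Only numpy, scipy, OpenCV 4.12 (cv2) and the standard library are available. Lean on these libraries where they do the work, as an engineer would, in place of code of your own. Each camera call takes 0.05 s, during which the arm holds its last target. There are 200 camera calls.

## Working session

There is one attempt and no reset: what is moved stays moved. The work goes in short steps, Python scripts to look and compute and a tool call to move; the robot and the scene stay as the last step left them, time stands still between calls to the robot, and variables do not carry over. Pictures are saved under pics/ and viewed, at most 11 in all, crops included, and the job is handed in when it is done.

Besides the shell and the picture viewer there is one more tool, called after "Request:" as name([rows], argument=value, ...), one row to a line, values as JSON. step_arm: Moves the arm, as the interface text tells. Its arguments: {"type":"object","properties":{"moves":{"type":"array"},"grip_force":{"type":"number"}},"required":["moves"]}

```bash
mkdir -p pics; cat > h.py <<'E'
import numpy as np, cv2
from workcell import telemetry, imaging, env
def snap(n,f):
    p=imaging.camera_params(n); im=imaging.read_camera(n)
    cv2.imwrite(f'pics/{f}.png',im[:,:,::-1]); np.savez(f'pics/{f}.npz',K=p['camera_matrix'],D=p['D'],P=p['pose']); return im
def ray(f,uv):
    d=np.load(f'pics/{f}.npz'); q=cv2.undistortPoints(np.array([[uv]],float),d['K'],np.array(d['D'],float))[0,0]
    P=d['P']; v=P[:3,:3]@np.array([q[0],-q[1],-1]); return P[:3,3],v/np.linalg.norm(v)
def atz(f,uv,z):
    o,v=ray(f,uv); return o+v*(z-o[2])/v[2]
def tri(*a):
    A=np.zeros((3,3));b=np.zeros(3);R=[ray(*x) for x in a]
    for o,v in R: M=np.eye(3)-np.outer(v,v);A+=M;b+=M@o
    x=np.linalg.solve(A,b); return x,[1000*np.linalg.norm((np.eye(3)-np.outer(v,v))@(x-o)) for o,v in R]
def proj(f,X):
    d=np.load(f'pics/{f}.npz');P=d['P'];c=P[:3,:3].T@(np.array(X)-P[:3,3])
    return cv2.projectPoints(np.array([[c[0],-c[1],-c[2]]]),np.zeros(3),np.zeros(3),d['K'],np.array(d['D'],float))[0].ravel()
E
python3 - <<'E'
from h import *
a=snap('top','t0');b=snap('side','s0');c=snap('wrist','w0')
for f in('t0','s0','w0'): print(np.load(f'pics/{f}.npz')['P'].round(3))
s=telemetry.get_state();print(s['tcp_pos'],s['orientation'],s['clock'])
for f,i in(('t0',a),('s0',b)): cv2.imwrite(f'pics/{f}b.png',cv2.resize(i[:,:,::-1],(800,600),interpolation=cv2.INTER_CUBIC))
E
```

```text
[[ 0.017  0.989 -0.144  0.467]
 [-1.     0.02   0.019  0.024]
 [ 0.022  0.144  0.989  1.092]
 [ 0.     0.     0.     1.   ]]
[[ 0.755  0.442 -0.484 -0.016]
 [-0.656  0.511 -0.556 -0.692]
 [ 0.002  0.737  0.676  1.016]
 [ 0.     0.     0.     1.   ]]
[[ 0.314 -0.907 -0.28   0.108]
 [ 0.949  0.3    0.094  0.57 ]
 [-0.002 -0.295  0.955  0.373]
 [ 0.     0.     0.     1.   ]]
[0.18058998 0.54549695 0.23063435] [-2.12809608e-04  1.59200587e-01  9.87246011e-01 -6.64454619e-04] 0.15
```

View pics/t0b.png

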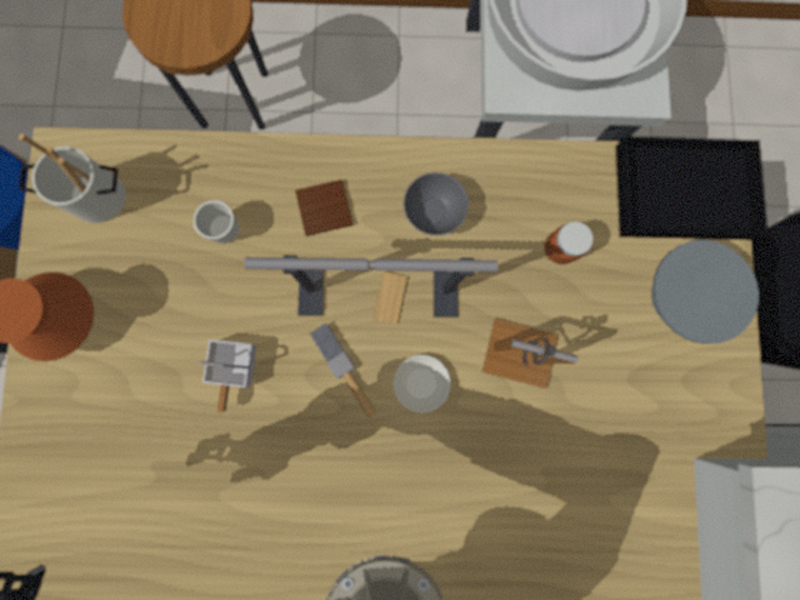

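View pics/s0b.png

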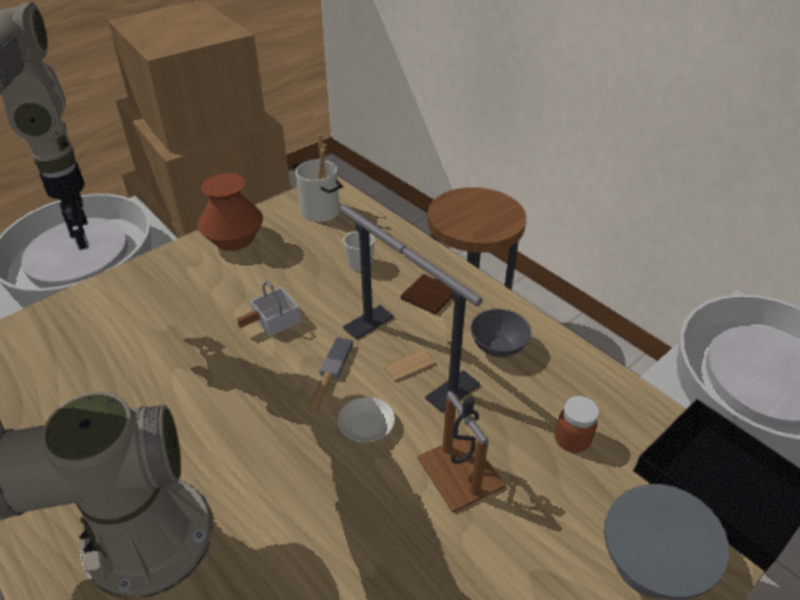

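Top view (800-wide): the rest and hook are at about (545,350), the bar runs (245,264)-(497,266) with a groove mark near (368,264), and the caddy is at (229,365) with its grip toward (222,398). The side view shows the same things, with the groove near (403,249). I'll enlarge these areas.

```bash
cat >> h.py <<'E'
def tiles(out,L,z=4):
    T=[]
    for f,x,y in L:
        im=cv2.imread(f'pics/{f}.png'); w,h=400//z,300//z
        t=cv2.resize(im[y:y+h,x:x+w],(400,300),interpolation=cv2.INTER_CUBIC)
        for k in range(0,w,10): cv2.putText(t,str(x+k) if k%20==0 else '',(k*z,8),0,.3,(0,0,255),1); cv2.line(t,(k*z,10),(k*z,14),(0,0,255),1)
        for k in range(0,h,10): cv2.putText(t,str(y+k),(0,k*z+3),0,.3,(0,0,255),1); cv2.line(t,(20,k*z),(24,k*z),(0,0,255),1)
        T.append(t)
    cv2.imwrite(f'pics/{out}.png',np.vstack([np.hstack(T[:2]),np.hstack(T[2:4])]))
E
python3 - <<'E'
from h import *
tiles('c1',[('t0',330,210),('t0',120,220),('s0',280,265),('s0',150,185)])
tiles('c2',[('t0',165,150),('t0',255,150),('s0',230,135),('s0',260,150)])
E
```

```text
(no output)
```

View pics/c1.png

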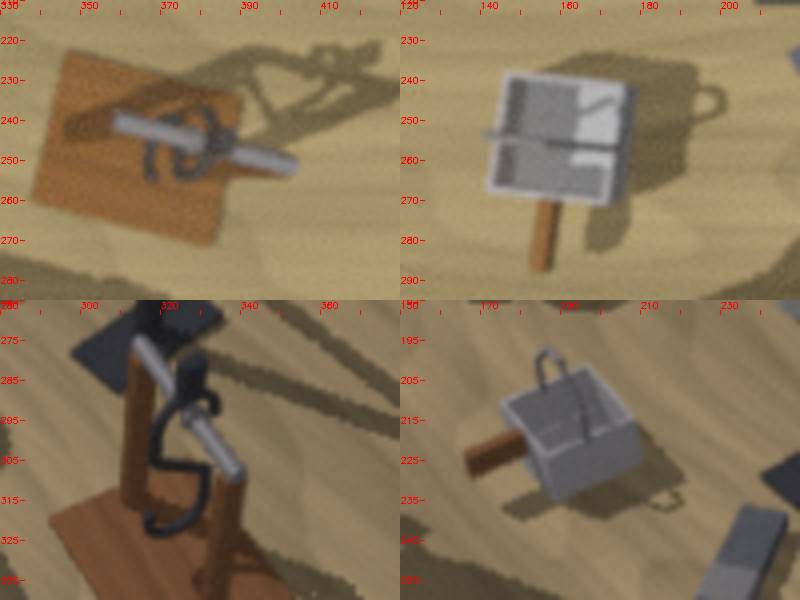

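View pics/c2.png

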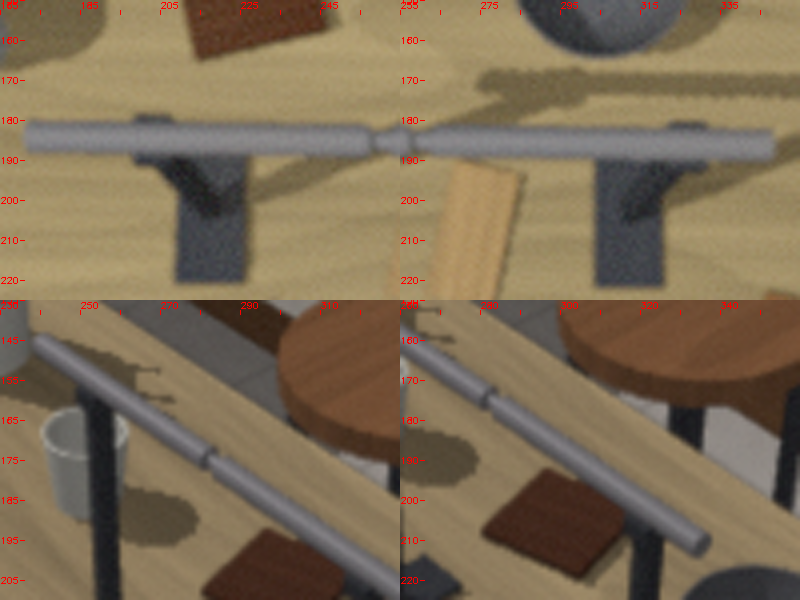

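The crops give these positions (560-wide pixels):
- Groove: top (258,185), side (282.6,175).
- Bar ends: top (171.5,184) and (348.5,186), side (239.5,145.5) and (336,211).
- Hook tab: top (384,245), side (327.8,283).
- Rest bar ends: top (358.8,240.3) and (404,251.3), side (315,275.5) and (339,308).
- Caddy rim corners and grip are also clear.

```bash
python3 - <<'E'
from h import *
np.set_printoptions(precision=4,suppress=True)
for n,a,b in [('groove',(258.2,185.2),(282.6,175)),('barL',(171.5,184),(239.5,145.5)),('barR',(348.5,186.2),(336,211)),
 ('tab',(384,244.5),(327.8,283)),('restL',(358.8,240.3),(315,275.5)),('restR',(404,251.3),(339.3,308)),
 ('gripend',(155,287.5),(167.2,226.5)),]:
    print(n,*tri(('t0',a),('s0',b)))
c=np.array([atz('t0',p,.05) for p in [(146.25,238),(178.25,240.5),(173,271),(142,268)]]);print('caddy top rim',c,c.mean(0))
c=np.array([atz('s0',p,.05) for p in [(175.5,211),(197,202),(209.5,215),]]);print('side rim',c)
print('grip',atz('t0',(155.5,278.7),.05), 'gripbase',atz('t0',(156.5,270),.05),'end',atz('t0',(155,287.5),.05))
E
```

```text
groove [0.6198 0.0389 0.2731] [np.float64(0.15524869256719206), np.float64(0.15524869256729099)]
barL [0.6179 0.2267 0.2735] [np.float64(0.6581929220968107), np.float64(0.6581929220967262)]
barR [ 0.6212 -0.1574  0.2763] [np.float64(0.29624300403414433), np.float64(0.29624300403397213)]
tab [ 0.4996 -0.2583  0.1928] [np.float64(0.550087452886717), np.float64(0.5500874528867394)]
restL [ 0.5101 -0.2061  0.1644] [np.float64(1.0177850466985274), np.float64(1.0177850466983334)]
restR [ 0.4844 -0.314   0.1675] [np.float64(0.18057123139947737), np.float64(0.18057123139932257)]
gripend [0.3796 0.3146 0.0323] [np.float64(0.7444121333457243), np.float64(0.7444121333457235)]
caddy top rim [[0.5105 0.3414 0.05  ]
 [0.5054 0.2552 0.05  ]
 [0.4243 0.265  0.05  ]
 [0.4307 0.3476 0.05  ]] [0.4677 0.3023 0.05  ]
side rim [[0.43   0.3409 0.05  ]
 [0.5064 0.3326 0.05  ]
 [0.502  0.2536 0.05  ]]
grip [0.4034 0.3102 0.05  ] gripbase [0.4261 0.3089 0.05  ] end [0.3805 0.3101 0.05  ]
```

```bash
cat >> h.py <<'E'
from scipy.spatial.transform import Rotation as Ro
def st():
    s=telemetry.get_state(); q=np.array(s['orientation']); return s,np.array(s['tcp_pos']),Ro.from_quat(q[[1,2,3,0]])
def go(x,y,z,yaw=None,p=None,R=None):
    """shift (tool mm) and turn to world TCP target, tool down, tool y at yaw from world y"""
    if R is None: s,p,R=st()
    c,n=np.cos(yaw),np.sin(yaw)
    T=Ro.from_matrix(np.array([[-c,-n,0],[-n,c,0],[0,0,-1]]).T.T) if 0 else Ro.from_matrix(np.column_stack([[-c,-n,0],[-n,c,0],[0,0,-1]]))
    print((R.inv().apply(np.array([x,y,z])-p)*1000).round(1).tolist(),(R.inv()*T).as_rotvec().round(4).tolist())
E
python3 - <<'E'
from h import *
go(.498,-.259,.25,-.233)
E
```

```text
[-554.2, -664.0, -18.6] [-0.0014, -0.0003, -0.0868]
```

Request:
step_arm([
  [[-16,-19,-19],[0,0,0],60],
  [[-40,-48,-19],[0,0,0],60],
  [[-66,-79,-19],[0,0,0],60],
  [[-92,-111,-19],[0,0,0],60],
  [[-118,-142,-19],[0,0,-0.03],60],
  [[-144,-173,-19],[0,0,-0.05],60],
  [[-170,-204,-19],[0,0,-0.07],60],
  [[-196,-235,-19],[-0.001,0,-0.087],60],
])

```text
clock: 0.82
tcp_pos: [0.2929, 0.2594, 0.2502]
orientation: [0.0, 0.115, 0.993, 0.001]
wrist_force: [1.0, -0.0, 0.7]
finger_gap: 0.0599
grip_force: 0.0
```

```bash
python3 - <<'E'
from h import *
s,p,R=st();print(p,s['clock']);go(.498,-.259,.25,-.233)
E
```

```text
[0.29290551 0.25940746 0.25020754] 0.8167
[-318.3, -457.7, -0.2] [0.0012, 0.0003, 0.002]
```

Request:
step_arm([
  [[-22,-32,0],[0,0,0],60],
  [[-45,-64,0],[0,0,0],60],
  [[-67,-96,0],[0,0,0],60],
  [[-90,-129,0],[0,0,0],60],
  [[-112,-161,0],[0,0,0],60],
  [[-135,-194,0],[0,0,0],60],
  [[-157,-226,0],[0,0,0],60],
  [[-180,-258,0],[0,0,0],60],
])

```text
clock: 1.48
tcp_pos: [0.4085, -0.0334, 0.2501]
orientation: [0.0, 0.116, 0.993, 0.001]
wrist_force: [1.7, 0.0, -0.4]
finger_gap: 0.0599
grip_force: 0.0
```

Request:
step_arm([
  [[-22,-32,0],[0,0,0],60],
  [[-45,-64,0],[0,0,0],60],
  [[-67,-96,0],[0,0,0],60],
  [[-90,-129,0],[0,0,0],60],
  [[-112,-161,0],[0,0,0],60],
  [[-130,-187,0],[0,0,0],60],
  [[-137,-197,0],[0,0,0],60],
  [[-137,-197,0],[0,0,0],60],
])

```text
clock: 2.15
tcp_pos: [0.497, -0.2574, 0.2485]
orientation: [-0.0, 0.118, 0.993, 0.001]
wrist_force: [-0.6, 0.5, 0.1]
finger_gap: 0.0603
grip_force: 0.0
```

```bash
python3 - <<'E'
from h import *
im=snap('wrist','w1');s,p,R=st();print(p,s['clock'],s['wrist_force']);go(.498,-.259,.25,-.233)
print(np.load('pics/w1.npz')['P'].round(3)); print(proj('w1',(.498,-.259,.200)),proj('w1',(.498,-.259,.165)))
cv2.imwrite('pics/w1b.png',cv2.resize(im[:,:,::-1],(800,600)))
E
```

```text
[ 0.49625573 -0.25544683  0.24882729] 2.2 [-0.73972273  0.32301003 -1.01162946]
[-2.5, -3.0, -1.2] [0.0021, -0.0017, -0.0016]
[[ 0.234 -0.929 -0.287  0.423]
 [ 0.972  0.223  0.068 -0.239]
 [ 0.001 -0.295  0.956  0.391]
 [ 0.     0.     0.     1.   ]]
[279.4357558  236.44771744] [279.86356537 217.27312797]
```

View pics/w1b.png

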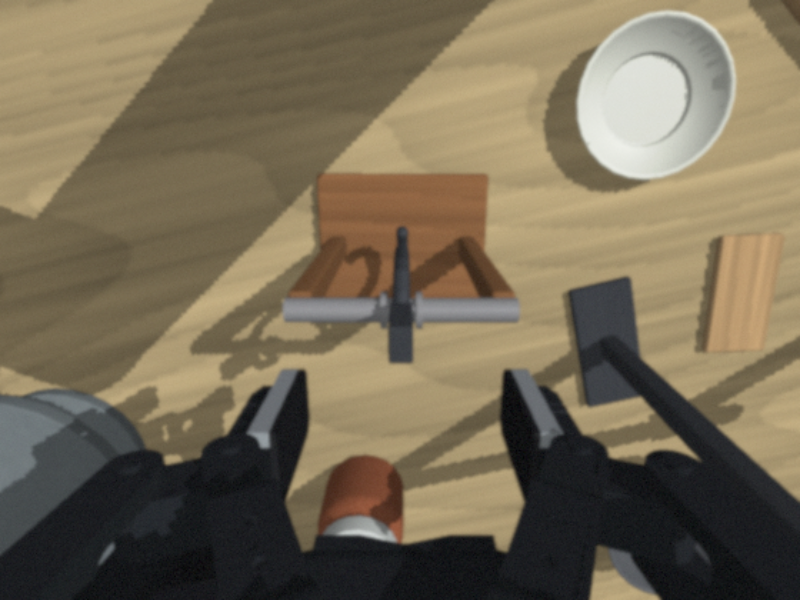

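The wrist view shows the tab at (400,345) and the rest bar's middle at (401,310), both matching my estimate. The tool is aligned with the bar, so I can descend and grip.

Request:
step_arm([
  [[-2,-3,15],[0.002,-0.002,0],50],
  [[-2,-3,35],[0.002,-0.002,0],50],
  [[-2,-3,52],[0.002,-0.002,0],50],
  [[-2,-3,62],[0.002,-0.002,0],50],
  [[-2,-3,66],[0.002,-0.002,0],50],
  [[-2,-3,66],[0.002,-0.002,0],50],
  [[-2,-3,66],[0.002,-0.002,0],30],
  [[-2,-3,66],[0.002,-0.002,0],16],
], grip_force=50)

```text
clock: 2.87
tcp_pos: [0.4983, -0.258, 0.1851]
orientation: [0.002, 0.116, 0.993, -0.001]
wrist_force: [-0.1, -0.8, 0.4]
finger_gap: 0.027
grip_force: 0.0
```

Request:
step_arm([
  [[0,0,0],[0,0,0],4],
  [[0,0,0],[0,0,0],4],
  [[0,0,0],[0,0,0],4],
  [[0,0,0],[0,0,0],4],
  [[0,0,0],[0,0,0],4],
])

```text
clock: 3.28
tcp_pos: [0.4983, -0.2583, 0.1849]
orientation: [0.002, 0.116, 0.993, -0.001]
wrist_force: [0.1, 0.4, 6.1]
finger_gap: 0.0088
grip_force: 52.1
```

```bash
python3 - <<'E'
from h import *
s,p,R=st();print(p,s['clock'],s['wrist_force'],s['ft_torque'],s['finger_gap'],s['grip_force']);go(.498,-.259,.182,-.233)
E
```

```text
[ 0.49831977 -0.25833169  0.18485961] 3.2833 [0.13986153 0.44292589 6.0793419 ] [ 0.12438875  0.03629631 -0.00179249] 0.008832874312602641 52.136149406433105
[0.2, -0.7, 2.9] [-0.0015, 0.004, 0.0002]
```

Request:
step_arm([
  [[0,0,-5],[0,0,0],4],
  [[0,0,-14],[0,0,0],4],
  [[0,0,-26],[0,0,0],4],
  [[0,0,-36],[0,0,0],4],
  [[0,0,-41],[0,0,0],4],
  [[0,0,-41],[0,0,0],4],
  [[8,0,-41],[0,0,0],4],
  [[20,0,-41],[0,0,0],4],
])

```text
clock: 3.95
tcp_pos: [0.478, -0.2532, 0.224]
orientation: [0.001, 0.116, 0.993, -0.0]
wrist_force: [-0.3, -0.3, -0.7]
finger_gap: 0.0088
grip_force: 51.2
```

Request:
step_arm([
  [[15,0,0],[0,0,0],4],
  [[30,0,0],[0,0,0],4],
  [[42,0,0],[0,0,0],4],
  [[50,0,-4],[0,0,0],4],
  [[50,0,-20],[0,0,0],4],
  [[50,0,-40],[0,0,0],4],
  [[50,0,-65],[0,0,0],4],
  [[50,0,-85],[0,0,0],4],
])

```text
clock: 4.62
tcp_pos: [0.4289, -0.2415, 0.311]
orientation: [0.001, 0.116, 0.993, -0.001]
wrist_force: [-0.3, -0.1, -1.0]
finger_gap: 0.0089
grip_force: 51.2
```

```bash
python3 - <<'E'
from h import *
s,p,R=st();print(p,s['clock'],s['wrist_force'],s['finger_gap'],s['grip_force']);go(.535,.026,.353,.009)
E
```

```text
[ 0.4288556  -0.24146491  0.31095203] 4.6167 [-0.29843869 -0.12526828 -1.01611921] 0.008856673488558597 51.23895585536957
[-41.6, 284.7, -42.2] [-0.0011, 0.0019, -0.242]
```

Request:
step_arm([
  [[-1,6,-5],[0,0,0],4],
  [[-3,20,-14],[0,0,-0.01],4],
  [[-6,42,-24],[0,0,-0.03],4],
  [[-10,70,-34],[0,0,-0.06],4],
  [[-15,100,-40],[0,0,-0.09],4],
  [[-19,130,-42],[0,0,-0.12],4],
  [[-24,162,-42],[0,0,-0.15],4],
  [[-28,194,-42],[0,0,-0.18],4],
])

```text
clock: 5.28
tcp_pos: [0.5015, -0.0575, 0.3507]
orientation: [0.001, 0.026, 1.0, -0.0]
wrist_force: [0.4, -0.8, -1.7]
finger_gap: 0.0086
grip_force: 51.2
```

```bash
python3 - <<'E'
from h import *
s,p,R=st();print(p,s['clock'],s['wrist_force']);go(.535,.026,.353,.009)
E
```

```text
[ 0.50146029 -0.05753837  0.35072462] 5.2833 [ 0.37268191 -0.83469792 -1.6677673 ]
[-29.2, 85.2, -2.3] [-0.0009, 0.0011, -0.0606]
```

Request:
step_arm([
  [[-9,25,-2],[0,0,-0.02],4],
  [[-18,50,-2],[0,0,-0.04],4],
  [[-25,70,-2],[0,0,-0.06],4],
  [[-28,81,-2],[0,0,-0.06],4],
  [[-29,84,-2],[0,0,-0.06],4],
  [[-29,84,-2],[0,0,-0.06],4],
])

```text
clock: 5.78
tcp_pos: [0.5344, 0.0236, 0.3527]
orientation: [0.0, -0.004, 1.0, -0.001]
wrist_force: [-0.8, -0.7, -0.6]
finger_gap: 0.009
grip_force: 51.2
```

```bash
python3 - <<'E'
from h import *
im=snap('wrist','w2');snap('side','s2');s,p,R=st();print(p,s['clock'],s['wrist_force']);go(.62,.026,.353,.009)
print(proj('w2',(.62,.039,.275)))
a=cv2.resize(im[:,:,::-1],(400,300));b=cv2.imread('pics/s2.png')[110:230,220:380];b=cv2.resize(b,(400,300),interpolation=cv2.INTER_CUBIC)
x,y=proj('w2',(.62,.039,.275)).astype(int);c=im[max(y-60,0):y+60,max(x-80,0):x+80,::-1];print(max(y-60,0),max(x-80,0),c.shape);c=cv2.resize(c,(400,300),interpolation=cv2.INTER_CUBIC)
cv2.imwrite('pics/v2.png',np.vstack([np.hstack([a,b]),np.hstack([c,c*0])]))
E
```

```text
[0.53430697 0.02232559 0.35320108] 5.8833 [-0.34275066 -0.19150065 -0.97761387]
[-85.7, 3.1, 0.3] [-0.0018, 0.001, -0.0027]
[301.46994116 326.31362829]
266 221 (120, 160, 3)
```

View pics/v2.png

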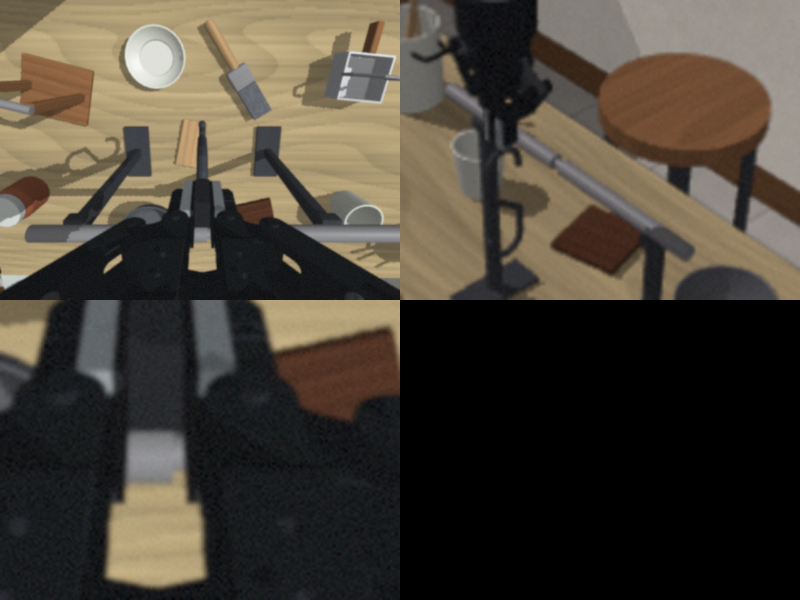

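The wrist crop shows the groove's near shoulder as a step at about pixel (290,336), just right of the tab's line. The hook is held straight, in front of the bar.

```bash
python3 - <<'E'
from h import *
for z in (.27,.275):print(atz('w2',(290,334),z),atz('w2',(290,330),z))
E
```

```text
[0.63068619 0.03068481 0.27      ] [0.6270728  0.03063278 0.27      ]
[0.62684985 0.03053892 0.275     ] [0.62331679 0.03048804 0.275     ]
```

Request:
step_arm([
  [[-12,0,0],[-0.002,0.001,0],4],
  [[-32,0,0],[-0.002,0.001,0],4],
  [[-55,0,0],[-0.002,0.001,0],4],
  [[-73,0,0],[-0.002,0.001,0],4],
  [[-83,0,0],[-0.002,0.001,0],4],
  [[-86,0,0],[-0.002,0.001,0],4],
  [[-86,0,0],[-0.002,0.001,0],4],
])

```text
clock: 6.47
tcp_pos: [0.6196, 0.0221, 0.3514]
orientation: [-0.002, -0.003, 1.0, 0.0]
wrist_force: [-2.6, -1.9, -9.5]
finger_gap: 0.009
grip_force: 49.6
```

Request:
step_arm([
  [[0,0,0],[0,0,0],4],
  [[0,0,0],[0,0,0],4],
])

```text
clock: 6.63
tcp_pos: [0.6192, 0.0228, 0.3523]
orientation: [-0.002, -0.003, 1.0, -0.0]
wrist_force: [-4.0, -2.1, -11.9]
finger_gap: 0.0086
grip_force: 49.2
```

The steady 12 N means the shank's diagonal touches the bar, because I'm holding the hook about 15 mm too high. I'll lower it gently and check for a tilt.

Request:
step_arm([
  [[0,0,2],[0,0,0],4],
  [[0,0,5],[0,0,0],4],
  [[0,0,8],[0,0,0],4],
  [[0,0,11],[0,0,0],4],
  [[0,0,14],[0,0,0],4],
  [[0,0,16],[0,0,0],4],
  [[0,0,16],[0,0,0],4],
])

```text
clock: 7.22
tcp_pos: [0.6209, 0.0239, 0.3376]
orientation: [0.001, -0.004, 1.0, 0.0]
wrist_force: [-0.3, -0.8, -2.3]
finger_gap: 0.0087
grip_force: 50.8
```

```bash
python3 - <<'E'
from h import *
s,p,R=st();print(p,s['wrist_force'],s['ft_torque'],s['finger_gap'])
im=snap('side','s3');w=snap('wrist','w3')
b=cv2.imread('pics/s3.png');b=cv2.resize(b[120:232,230:380],(800,600),interpolation=cv2.INTER_CUBIC)
cv2.imwrite('pics/v3.png',b)
E
```

```text
[0.62094752 0.02385892 0.33758574] [-0.3450905  -0.75720189 -2.298721  ] [ 0.00516243 -0.07676047 -0.0003224 ] 0.008695736397727812
```

View pics/v3.png

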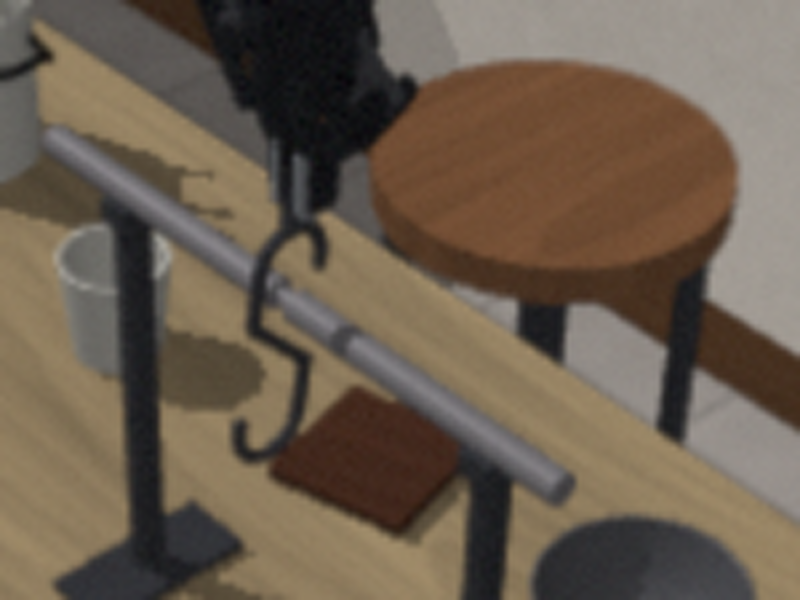

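The side crop shows the hook upright over the bar. The groove is at (280,292), just beside the hook, and the dark band at (343,340) is a shadow. I'll lower it slowly now.

Request:
step_arm([
  [[0,0,5],[0,0,0],4],
  [[0,0,13],[0,0,0],4],
  [[0,0,21],[0,0,0],4],
  [[0,0,28],[0,0,0],4],
  [[0,0,32],[0,0,0],4],
  [[0,0,34],[0,0,0],4],
  [[0,0,35],[0,0,0],4],
  [[0,0,36],[0,0,0],4],
])

```text
clock: 7.98
tcp_pos: [0.6219, 0.0236, 0.3024]
orientation: [0.002, -0.004, 1.0, 0.0]
wrist_force: [4.7, -0.1, 4.6]
finger_gap: 0.0087
grip_force: 51.4
```

Request:
step_arm([
  [[0,0,0.5],[0,0,0],4],
  [[0,0,1],[0,0,0],4],
  [[0,0,1],[0,0,0],4],
])

```text
clock: 8.23
tcp_pos: [0.622, 0.0236, 0.302]
orientation: [0.002, -0.004, 1.0, 0.0]
wrist_force: [5.2, -0.2, 4.1]
finger_gap: 0.0085
grip_force: 51.6
```

Request:
step_arm([
  [[-1,0,-0.5],[0,0,0],4],
  [[-2,0,-0.5],[0,0,0],4],
  [[-3,0,-0.5],[0,0,0],4],
  [[-4,0,-0.5],[0,0,0],4],
  [[-4,0,-0.5],[0,0,0],4],
])

```text
clock: 8.65
tcp_pos: [0.624, 0.0238, 0.3002]
orientation: [-0.001, -0.004, 1.0, 0.0]
wrist_force: [-0.5, -0.5, 0.6]
finger_gap: 0.0087
grip_force: 51.0
```

Request:
step_arm([
  [[0,0,0.5],[0,0,0],4],
  [[0,0,1],[0,0,0],4],
  [[0,0,1.5],[0,0,0],4],
  [[0,0,1.5],[0,0,0],4],
])

```text
clock: 8.98
tcp_pos: [0.6245, 0.0238, 0.2994]
orientation: [0.0, -0.004, 1.0, 0.0]
wrist_force: [0.8, -0.3, -0.8]
finger_gap: 0.0088
grip_force: 51.0
```

Request:
step_arm([
  [[0,0,0.5],[0,0,0],4],
  [[0,0,1],[0,0,0],4],
  [[0,0,1.5],[0,0,0],4],
  [[0,0,1.5],[0,0,0],4],
])

```text
clock: 9.32
tcp_pos: [0.6249, 0.0237, 0.299]
orientation: [0.001, -0.004, 1.0, 0.0]
wrist_force: [0.5, -0.2, 3.8]
finger_gap: 0.0093
grip_force: 51.6
```

Fz has risen, so it's riding on the full bar. Now I slide it toward +y.

Request:
step_arm([
  [[0,1.5,0],[0,0,0],4],
  [[0,3,0],[0,0,0],4],
  [[0,4.5,0],[0,0,0],4],
  [[0,6,0],[0,0,0],4],
  [[0,7.5,0],[0,0,0],4],
  [[0,9,0],[0,0,0],4],
  [[0,10,0],[0,0,0],4],
])

```text
clock: 9.9
tcp_pos: [0.6236, 0.0346, 0.2968]
orientation: [-0.001, -0.004, 1.0, 0.001]
wrist_force: [0.1, -0.2, -1.1]
finger_gap: 0.009
grip_force: 50.8
```

Request:
step_arm([
  [[0,0.5,0.3],[0,0,0],4],
  [[0,1,0.6],[0,0,0],4],
  [[0,1.5,1],[0,0,0],4],
  [[0,2,1],[0,0,0],4],
])

```text
clock: 10.23
tcp_pos: [0.6244, 0.0359, 0.2967]
orientation: [-0.0, -0.004, 1.0, 0.0]
wrist_force: [-0.7, -0.5, -1.0]
finger_gap: 0.0089
grip_force: 50.8
```

It has dropped into the groove: z fell and the force is gone. I'll seat it.

Request:
step_arm([
  [[0,0,0.7],[0,0,0],4],
  [[0,0,1.4],[0,0,0],4],
  [[0,0,2],[0,0,0],4],
  [[0,0,2],[0,0,0],4],
])

```text
clock: 10.57
tcp_pos: [0.6247, 0.0357, 0.2954]
orientation: [0.001, -0.004, 1.0, 0.0]
wrist_force: [0.2, 0.5, 0.4]
finger_gap: 0.0087
grip_force: 51.0
```

Request:
step_arm([
  [[0,0,0],[0,0,0],14],
  [[0,0,0],[0,0,0],20],
  [[0,0,0],[0,0,0],30],
  [[0,0,0],[0,0,0],30],
  [[0,0,-5],[0,0,0],30],
  [[0,0,-20],[0,0,0],30],
  [[0,0,-40],[0,0,0],30],
  [[0,0,-60],[0,0,0],30],
])

```text
clock: 11.23
tcp_pos: [0.6242, 0.0357, 0.3558]
orientation: [-0.0, -0.004, 1.0, 0.0]
wrist_force: [0.7, 0.5, -0.0]
finger_gap: 0.0299
grip_force: 0.0
```

```bash
python3 - <<'E'
from h import *
s,p,R=st();print(p,s['wrist_force'],s['finger_gap'],s['clock'])
im=snap('side','s4');w=snap('wrist','w4')
b=cv2.imread('pics/s4.png');b=cv2.resize(b[130:220,220:340],(400,300),interpolation=cv2.INTER_CUBIC)
c=cv2.imread('pics/s4.png');c=cv2.resize(c[150:210,260:340],(400,300),interpolation=cv2.INTER_CUBIC)
x,y=proj('w4',(.623,.037,.275)).astype(int);print(x,y);d=w[:,:,::-1];y0=min(max(y-75,0),270);x0=max(x-100,0);e=d[y0:y0+150,x0:x0+200];print(x0,y0)
cv2.imwrite('pics/v4.png',np.vstack([np.hstack([b,c]),np.hstack([cv2.resize(d,(400,300)),cv2.resize(e,(400,300))])]))
E
```

```text
[0.62421675 0.03570303 0.3558364 ] [ 0.66158256  0.50613724 -0.02099183] 0.029855746021028848 11.2333
283 210
183 135
```

View pics/v4.png

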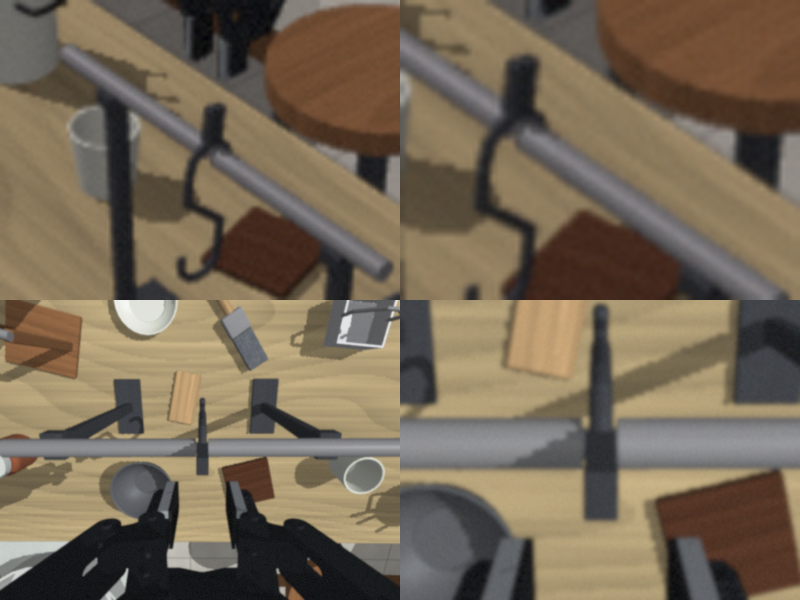

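The hook hangs in the groove (seen from above at (600,450) of the lower right tile), upright and free. Next I compare its curl with the prediction and measure the caddy's bail and grip in the wrist and top views.

```bash
python3 - <<'E'
from h import *
np.set_printoptions(precision=4,suppress=True)
print('hook top',atz('w4',(283,210),.284))
print('bar edges',atz('w4',(250,194.5),.275),atz('w4',(250,219),.275),atz('w4',(320,194.5),.275),atz('w4',(320,219),.275))
for X in((.620,.037,.2645),(.6235,.037,.2645)):
  X=np.array(X);print('tip',proj('s4',X+[-.02,0,-.085]),'bottom',proj('s4',X+[0,0,-.115]),'tabtop',proj('s4',X+[0,0,.054]))
# caddy bounds in current side view: project model
import itertools
def cad(f,x,y,yaw):
    c,n=np.cos(yaw),np.sin(yaw);r=lambda a,b,z:proj(f,(x+c*a-n*b,y+n*a+c*b,z))
    return dict(corners=[r(a,b,.05).round(1).tolist() for a,b in((40,40),(40,-40),(-40,-40),(-40,40)) for a,b in[(a/1000,b/1000)]],gripend=r(-.09,0,.05).round(1),bail=r(-.003,0,.108).round(1))
for yaw in(-.03,-.08,-.13):print(yaw,cad('t0',.468,.302,yaw),cad('s0',.468,.302,yaw))
s,p,R=st();go(.40,.309,.20,-.08);go(.40,.309,.355,-.08)
E
```

```text
hook top [0.6196 0.0366 0.284 ]
bar edges [0.6116 0.014  0.275 ] [0.6294 0.0136 0.275 ] [0.6113 0.0618 0.275 ] [0.629  0.0625 0.275 ]
tip [277.571  204.8815] bottom [282.9628 209.7687] tabtop [283.0976 161.4665]
tip [278.5244 204.3407] bottom [283.8873 209.234 ] tabtop [284.1092 160.9521]
-0.03 {'corners': [[146.4, 238.5], [176.2, 239.9], [173.7, 270.0], [143.6, 268.6]], 'gripend': array([157. , 288.5]), 'bail': array([153.7, 255.3])} {'corners': [[196.3, 200.4], [209.5, 213.2], [187.6, 224.2], [174.9, 210.7]], 'gripend': array([167.2, 224.3]), 'bail': array([188.8, 198.4])}
-0.08 {'corners': [[147.3, 237.8], [176.8, 240.7], [172.9, 270.7], [143.0, 267.8]], 'gripend': array([155.3, 288.4]), 'bail': array([153.7, 255.3])} {'corners': [[197.2, 200.5], [209.3, 213.8], [186.7, 224.1], [175.2, 210.2]], 'gripend': array([166.5, 223.5]), 'bail': array([188.8, 198.4])}
-0.13 {'corners': [[148.1, 237.2], [177.5, 241.6], [172.0, 271.4], [142.4, 266.9]], 'gripend': array([153.6, 288.1]), 'bail': array([153.6, 255.2])} {'corners': [[198.0, 200.6], [209.0, 214.4], [185.9, 224.0], [175.5, 209.6]], 'gripend': array([165.9, 222.7]), 'bail': array([188.8, 198.4])}
[224.8, 275.0, 157.7] [0.0004, 0.0069, 0.0872]
[223.7, 275.0, 2.7] [0.0004, 0.0069, 0.0872]
```

```bash
python3 - <<'E'
from h import *
print('tip',atz('w4',(283,140),.1795),proj('w4',(.600,.0366,.1795)))
s,p,R=st();go(.391,.308,.20,-.08)
E
```

```text
tip [0.58590457 0.03639376 0.1795    ] [283.10686195 155.23100661]
[233.8, 274.1, 157.6] [0.0004, 0.0069, 0.0872]
```

Request:
step_arm([
  [[12,10,0],[0,0,0],60],
  [[30,30,0],[0,0,0.01],60],
  [[55,57,0],[0,0,0.03],60],
  [[80,87,5],[0,0,0.05],60],
  [[105,118,15],[0,0,0.07],60],
  [[130,148,35],[0,0,0.08],60],
  [[155,178,60],[0,0,0.087],60],
  [[177,205,85],[0,0,0.087],60],
])

```text
clock: 12.0
tcp_pos: [0.4491, 0.2356, 0.2745]
orientation: [0.001, 0.04, 0.999, 0.001]
wrist_force: [1.6, 0.1, 0.2]
finger_gap: 0.06
grip_force: 0.0
```

```bash
python3 - <<'E'
from h import *
s,p,R=st();print(p,s['clock']);go(.391,.308,.18,-.08)
E
```

```text
[0.44909785 0.23559215 0.27446349] 12.0
[63.9, 67.4, 94.4] [0.0015, 0.0024, -0.0]
```

Request:
step_arm([
  [[20,21,29],[0,0,0],60],
  [[40,42,58],[0,0,0],60],
  [[54,57,80],[0,0,0],60],
  [[62,65,91],[0,0,0],60],
  [[64,67,94],[0,0,0],60],
  [[64,67,94],[0,0,0],60],
])

```text
clock: 12.5
tcp_pos: [0.3909, 0.3064, 0.1799]
orientation: [-0.0, 0.039, 0.999, -0.0]
wrist_force: [0.6, -0.8, 0.3]
finger_gap: 0.0603
grip_force: 0.0
```

```bash
python3 - <<'E'
from h import *
s,p,R=st();print(p,s['clock']);im=snap('wrist','w5')
for X in ((.391,.308,.05),(.3784,.3091,.05),(.428,.305,.05),(.465,.302,.108)):print(X,proj('w5',X)*800/560)
cv2.imwrite('pics/w5b.png',cv2.resize(im[:,:,::-1],(800,600)))
snap('side','s5')
E
```

```text
[0.39087298 0.30638395 0.17992222] 12.5
(0.391, 0.308, 0.05) [405.53858347 281.62861044]
(0.3784, 0.3091, 0.05) [405.76592531 260.0750375 ]
(0.428, 0.305, 0.05) [405.29030164 341.73031635]
(0.465, 0.302, 0.108) [405.19272983 454.45076748]
```

View pics/w5b.png

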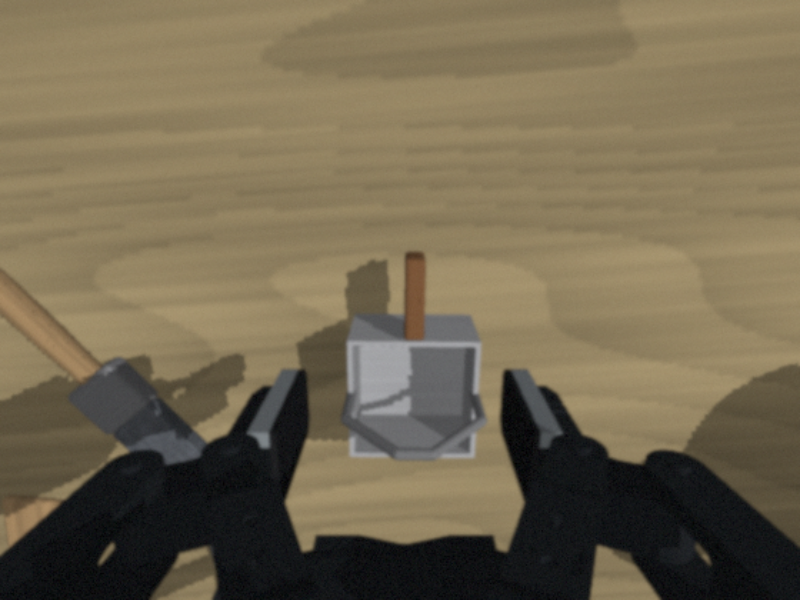

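The caddy is square to the tool, with its grip end at (415,256), near rim at (415,341) and bail crown at (414,453). It lies about 6 mm further to +y than I estimated.

```bash
python3 - <<'E'
from h import *
f=.7
for n,uv,z in(('gripend',(415,257),.05),('rim',(414.5,342),.05),('rimL',(348,342),.05),('rimR',(481,342),.05),('bail',(414,454),.108),('far',(413,457),.05)):print(n,atz('w5',(uv[0]*f,uv[1]*f),z).round(4))
e=atz('w5',(415*f,257*f),.05);r=atz('w5',(414.5*f,342*f),.05);t=(r-e)/np.linalg.norm(r-e);print(np.arctan2(t[1],t[0]))
s,p,R=st();g=e+t*.013;print(g);go(g[0],g[1],.021,-.08)
E
```

```text
gripend [0.377  0.3144 0.05  ]
rim [0.4286 0.3105 0.05  ]
rimL [0.4255 0.271  0.05  ]
rimR [0.4317 0.3499 0.05  ]
bail [0.4651 0.3064 0.108 ]
far [0.5079 0.3038 0.05  ]
-0.07702985825058192
[0.38999366 0.31342985 0.05      ]
[3.9, 6.7, 160.7] [0.0012, 0.0022, -0.0001]
```

Request:
step_arm([
  [[4,7,20],[0,0,0],50],
  [[4,7,50],[0,0,0],40],
  [[4,7,85],[0,0,0],36],
  [[4,7,115],[0,0,0],36],
  [[4,7,140],[0,0,0],36],
  [[4,7,154],[0,0,0],36],
  [[4,7,158],[0,0,0],36],
  [[4,7,158],[0,0,0],36],
], grip_force=100)

```text
clock: 13.27
tcp_pos: [0.3896, 0.3131, 0.0227]
orientation: [0.0, 0.041, 0.999, 0.0]
wrist_force: [-0.8, -0.3, 0.5]
finger_gap: 0.036
grip_force: 0.0
```

Request:
step_arm([
  [[0,0,0],[0,0,0],20],
  [[0,0,0],[0,0,0],6],
  [[0,0,0],[0,0,0],6],
  [[0,0,0],[0,0,0],6],
  [[0,0,0],[0,0,0],6],
  [[0,0,0],[0,0,0],6],
])

```text
clock: 13.77
tcp_pos: [0.3905, 0.3142, 0.0246]
orientation: [0.002, 0.04, 0.999, 0.001]
wrist_force: [0.8, -2.6, 6.4]
finger_gap: 0.0099
grip_force: 97.8
```

Request:
step_arm([
  [[0,0,-4],[0,0,0],6],
  [[0,0,-14],[0,0,0],6],
  [[0,0,-30],[0,0,0],6],
  [[0,0,-50],[0,0,0],6],
  [[0,0,-68],[0,0,0],6],
  [[0,0,-80],[0,0,0],6],
  [[0,0,-86],[0,0,0],6],
  [[0,0,-87],[0,0,0],6],
])

```text
clock: 14.43
tcp_pos: [0.3891, 0.3142, 0.1114]
orientation: [0.001, 0.04, 0.999, 0.001]
wrist_force: [0.5, 0.5, -2.3]
finger_gap: 0.0103
grip_force: 97.7
```

```bash
python3 - <<'E'
from h import *
s,p,R=st();print(p,s['wrist_force'],s['ft_torque'],s['finger_gap'],s['clock']);go(.455,.036,.112,.009)
E
```

```text
[0.38909061 0.31417925 0.11136697] [ 0.54815057  0.45338454 -2.32802215] [-0.00757236  0.21771619  0.06649305] 0.01025380301752194 14.4333
[-87.8, -272.1, -1.0] [0.0021, 0.0024, -0.0885]
```

Request:
step_arm([
  [[-2,-6,0],[0,0,0],6],
  [[-6,-20,0],[0,0,-0.01],6],
  [[-13,-42,0],[0,0,-0.02],6],
  [[-22,-68,0],[0,0,-0.03],6],
  [[-32,-98,0],[0,0,-0.04],6],
  [[-42,-130,0],[0,0,-0.05],6],
  [[-52,-162,0],[0,0,-0.06],6],
  [[-62,-193,0],[0,0,-0.07],6],
])

```text
clock: 15.1
tcp_pos: [0.4339, 0.1144, 0.1085]
orientation: [-0.001, 0.005, 1.0, 0.0]
wrist_force: [1.2, -0.0, -3.5]
finger_gap: 0.01
grip_force: 97.7
```

Request:
step_arm([
  [[-9,-28,0],[0,0,-0.01],6],
  [[-17,-52,0],[0,0,-0.018],6],
  [[-22,-68,0],[0,0,-0.018],6],
  [[-25,-76,0],[0,0,-0.018],6],
  [[-26,-79,0],[0,0,-0.018],6],
  [[-26,-79,0],[0,0,-0.018],6],
  [[-26,-79,0],[0,0,-0.018],6],
])

```text
clock: 15.68
tcp_pos: [0.4595, 0.0377, 0.1092]
orientation: [-0.0, -0.004, 1.0, 0.001]
wrist_force: [-0.1, 0.2, -2.0]
finger_gap: 0.01
grip_force: 97.8
```

```bash
python3 - <<'E'
from h import *
s,p,R=st();print(p,s['wrist_force'],s['clock']);go(.455,.036,.112,.009)
w=snap('wrist','w6')[:,:,::-1];sd=snap('side','s6')[:,:,::-1]
for n,X in(('bail',p+[.0748,0,.0834]),('tip',(.600,.0366,.1795)),('tip-',(.59,.0366,.1785)),('hooktop',(.62,.0366,.284))):print(n,proj('w6',X),proj('s6',X))
x0,y0=[int(v) for v in proj('w6',p+[.09,0,.0834])];x0-=67;y0=min(y0-100,220)
a=cv2.resize(w[y0:y0+200,x0:x0+133],(400,600),interpolation=cv2.INTER_CUBIC)
b=cv2.resize(sd[140:290,205:305],(400,600),interpolation=cv2.INTER_CUBIC);print(x0,y0)
cv2.imwrite('pics/v6.png',np.hstack([a,b]))
E
```

```text
[0.45951391 0.03769794 0.10920501] [-0.12096061  0.22384472 -1.95256171] 15.6833
[4.5, -1.7, -2.8] [0.0012, -0.0007, -0.0004]
bail [277.47037272 647.49531614] [258.87560223 211.59729421]
tip [274.24533895 698.68532158] [277.66419956 204.95302965]
tip- [274.36402652 679.03975818] [274.92943083 206.77681852]
hooktop [ 242.88216249 3042.01437392] [283.16703896 172.11380064]
210 220
```

View pics/v6.png

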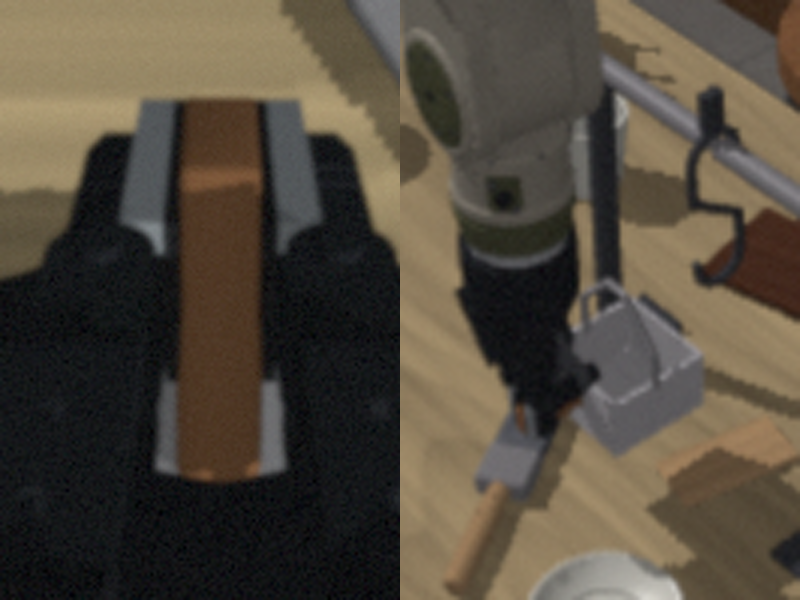

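The side view shows the bail crown at (257.5,211), matching the prediction. The hook now hangs upright with its tip at (279,206), so the earlier lean was only swing. I'll advance with the bail about 10 mm above the tip.

Request:
step_arm([
  [[-3,-1,-3],[0,0,0],6],
  [[-12,-2,-5],[0,0,0],6],
  [[-24,-2,-5],[0,0,0],6],
  [[-38,-2,-5],[0,0,0],6],
  [[-50,-2,-5],[0,0,0],6],
  [[-58,-2,-5],[0,0,0],6],
  [[-62,-2,-5],[0,0,0],6],
  [[-63,-2,-5],[0,0,0],6],
])

```text
clock: 16.45
tcp_pos: [0.5242, 0.0357, 0.1147]
orientation: [0.001, -0.004, 1.0, 0.0]
wrist_force: [-0.4, 0.1, -1.5]
finger_gap: 0.0103
grip_force: 97.7
```

Request:
step_arm([
  [[-4,0,0],[0,0,0],6],
  [[-10,0,0],[0,0,0],6],
  [[-16,0,0],[0,0,0],6],
  [[-20,0,0],[0,0,0],6],
  [[-21,0,0],[0,0,0],6],
  [[-21,0,0],[0,0,0],6],
])

```text
clock: 16.95
tcp_pos: [0.5447, 0.0357, 0.1148]
orientation: [0.0, -0.004, 1.0, 0.0]
wrist_force: [-1.0, 0.4, -2.8]
finger_gap: 0.01
grip_force: 97.7
```

Request:
step_arm([
  [[0,0,2],[0,0,0],6],
  [[0,0,5],[0,0,0],6],
  [[0,0,9],[0,0,0],6],
  [[0,0,13],[0,0,0],6],
  [[0,0,17],[0,0,0],6],
  [[0,0,19],[0,0,0],6],
  [[0,0,20],[0,0,0],6],
  [[0,0,20],[0,0,0],6],
])

```text
clock: 17.62
tcp_pos: [0.5441, 0.0358, 0.0944]
orientation: [0.0, -0.004, 1.0, 0.0]
wrist_force: [-0.4, -0.2, -3.5]
finger_gap: 0.0104
grip_force: 97.7
```

Request:
step_arm([
  [[0,0,2],[0,0,0],6],
  [[0,0,5],[0,0,0],6],
  [[0,0,9],[0,0,0],6],
  [[0,0,13],[0,0,0],6],
  [[0,0,15],[0,0,0],6],
  [[0,0,16],[0,0,0],6],
  [[0,0,16],[0,0,0],6],
])

```text
clock: 18.2
tcp_pos: [0.544, 0.0358, 0.0783]
orientation: [-0.0, -0.004, 1.0, 0.0]
wrist_force: [0.1, -1.7, -2.0]
finger_gap: 0.0102
grip_force: 97.7
```

Request:
step_arm([
  [[0,0,1],[0,0,0],6],
  [[0,0,2],[0,0,0],6],
  [[0,0,3],[0,0,0],6],
  [[0,0,4],[0,0,0],6],
  [[0,0,4],[0,0,0],6],
])

```text
clock: 18.62
tcp_pos: [0.5448, 0.0358, 0.075]
orientation: [0.001, -0.004, 1.0, 0.0]
wrist_force: [0.3, 0.2, -1.4]
finger_gap: 0.0105
grip_force: 98.0
```

Request:
step_arm([
  [[0,0,1],[0,0,0],6],
  [[0,0,2],[0,0,0],6],
  [[0,0,2],[0,0,0],6],
])

```text
clock: 18.87
tcp_pos: [0.5457, 0.0357, 0.0738]
orientation: [0.002, -0.004, 1.0, 0.0]
wrist_force: [-0.1, -0.1, 4.5]
finger_gap: 0.0105
grip_force: 98.8
```

The contact height is right for the bail resting in the curl. I'll ease off, release softly and withdraw along the grip.

Request:
step_arm([
  [[0,0,-1],[0,0,0],6],
  [[0,0,-1],[0,0,0],6],
  [[0,0,-1],[0,0,0],6],
], grip_force=20)

```text
clock: 19.12
tcp_pos: [0.5447, 0.0358, 0.0741]
orientation: [0.001, -0.004, 1.0, 0.0]
wrist_force: [-0.2, -0.5, 3.5]
finger_gap: 0.0099
grip_force: 98.6
```

Request:
step_arm([
  [[0,0,0],[0,0,0],12],
  [[0,0,0],[0,0,0],13],
  [[0,0,0],[0,0,0],15],
  [[0,0,0],[0,0,0],18],
  [[0,0,0],[0,0,0],24],
  [[0,0,0],[0,0,0],32],
  [[0,0,0],[0,0,0],40],
  [[0,0,0],[0,0,0],40],
])

```text
clock: 19.78
tcp_pos: [0.5443, 0.0358, 0.0737]
orientation: [0.0, -0.004, 1.0, 0.0]
wrist_force: [-0.9, -0.3, -0.6]
finger_gap: 0.0398
grip_force: 0.0
```

Request:
step_arm([
  [[4,0,0],[0,0,0],40],
  [[12,0,0],[0,0,0],40],
  [[25,0,0],[0,0,0],40],
  [[45,0,0],[0,0,0],40],
  [[65,0,-5],[0,0,0],40],
  [[80,0,-15],[0,0,0],40],
  [[88,0,-25],[0,0,0],40],
  [[90,0,-30],[0,0,0],40],
])

```text
clock: 20.45
tcp_pos: [0.453, 0.0352, 0.1049]
orientation: [0.001, -0.004, 1.0, 0.0]
wrist_force: [1.0, 0.6, -0.2]
finger_gap: 0.0405
grip_force: 0.0
```

```bash
python3 - <<'E'
from h import *
s,p,R=st();print(p,s['wrist_force'],s['clock'])
sd=snap('side','s7')[:,:,::-1];t=snap('top','t7')[:,:,::-1]
cv2.imwrite('pics/v7.png',np.hstack([cv2.resize(sd[140:290,225:325],(400,600),interpolation=cv2.INTER_CUBIC),cv2.resize(t[120:270,210:310],(400,600),interpolation=cv2.INTER_CUBIC)]))
import time
a=[sd.astype(int)]
for i in range(6): a.append(imaging.read_camera('side')[:,:,::-1].astype(int))
print([np.abs(x-a[-1])[140:290,225:325].mean().round(2) for x in a])
E
```

```text
[0.45296523 0.03515277 0.10490477] [ 1.02040549  0.55382344 -0.2382583 ] 20.45
[np.float64(2.26), np.float64(1.96), np.float64(1.88), np.float64(1.79), np.float64(1.68), np.float64(1.58), np.float64(0.0)]
```

View pics/v7.png

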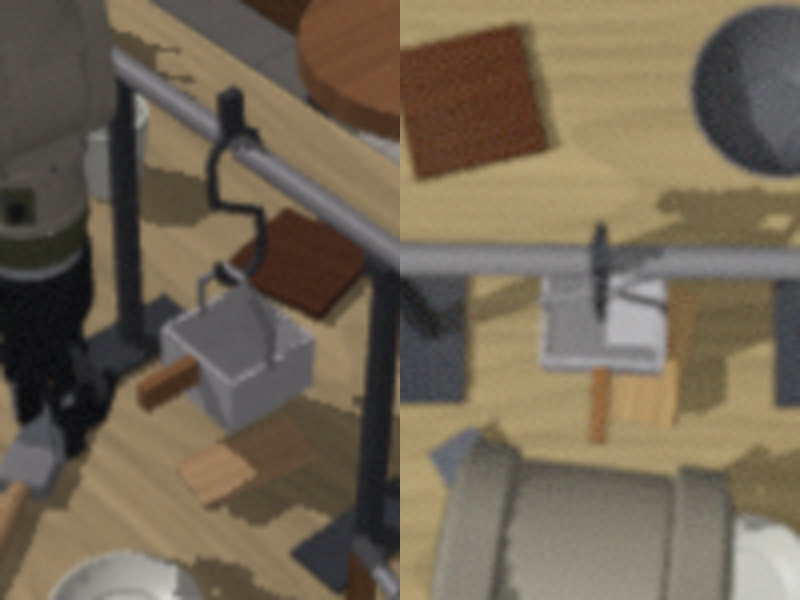

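The caddy hangs upright by its bail from the lower curl, and the hook is still at the groove. I'll back off and let it settle, checking for motion in the frames.

Request:
step_arm([
  [[10,0,-10],[0,0,0],40],
  [[25,0,-30],[0,0,0],40],
  [[40,0,-50],[0,0,0],40],
  [[45,0,-60],[0,0,0],40],
  [[45,0,-60],[0,0,0],40],
  [[45,0,-60],[0,0,0],40],
])

```text
clock: 21.35
tcp_pos: [0.41, 0.0345, 0.1638]
orientation: [0.001, -0.004, 1.0, 0.0]
wrist_force: [0.1, -0.1, 0.3]
finger_gap: 0.0401
grip_force: 0.0
```

```bash
python3 - <<'E'
from h import *
F=[imaging.read_camera('side')[140:290,225:325].mean(2).astype(np.float32) for _ in range(150)]
r=np.mean(F[-25:],0)
w=cv2.createHanningWindow((45,50),cv2.CV_32F)
d=[cv2.phaseCorrelate(r[70:120,35:80].astype(np.float32),f[70:120,35:80],w)[0] for f in F]
print(np.round(d[::5],2).tolist(),telemetry.get_state()['clock'])
E
```

```text
[[0.5, -0.01], [0.44, -0.1], [0.5, 0.03], [0.47, 0.06], [0.54, 0.11], [0.5, 0.01], [0.56, 0.02], [0.48, -0.11], [0.56, 0.06], [0.46, 0.1], [0.43, 0.02], [0.49, -0.04], [0.45, 0.12], [0.5, -0.07], [0.5, 0.11], [0.46, -0.01], [0.41, 0.02], [0.41, 0.12], [0.55, 0.06], [0.61, 0.09], [0.49, 0.06], [0.49, -0.06], [0.48, 0.03], [0.7, -0.0], [0.5, -0.05], [0.55, -0.03], [0.42, -0.05], [0.55, -0.04], [0.55, -0.09], [0.58, -0.04]] 28.85
```

It's at rest: the shifts stay within noise. Handing in.

```bash
python3 -c "
from workcell import env; print(env.hand_in())"
```

```text
the job is handed in; nothing more can be done
None
```

The S-hook hangs in the bar's groove with the caddy hanging upright and still from its lower curl; I handed the job in at about 29 s, and no verdict came back.

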